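Close up a packed cigar box: inner flap down, then the lid

TASK

Close up the open wooden cigar box on the packing table: first push its upright inner flap down flat onto the cigars, and only then push the open lid over and fully shut on top of it. Work with the fingertips or the outside of the fingers only, never taking the flap or the lid between the fingers; do not lift the box or shove it out of its place, leave everything else on the table undisturbed, and draw back clear at the end.

Things in the scene. Friction and masses are not known exactly. Their poses are not given: they have to be found in the camera images.
- box: Open wooden cigar box, loose on the table, 170 mm (its x) by 210 mm (its y) by 75 mm high without the lid, walls 8 mm, 1.3 kg with its cigars, which fill it to 52 mm above the table. Origin: centre of its underside, z up. The lid is hinged along the top of the +x wall, the flap inside the -x wall, both hinge lines parallel to its y.
- flap (a joint): Fold angle of the inner flap, a light cedar board 184 mm wide (box y), 115 mm from hinge to free edge, 5 mm thick, about 40 g, with a red strip near its free edge. 0 = flat on the cigars inside the box (fully down), 1.57 = upright; it starts near upright. Its outer face looks to the box's -x when upright and up when flat; pushing that face towards the box's +x and then down folds it. A stiff hinge (about 0.05 N m) keeps it wherever it is left.
- lid (a joint): Angle of the lid, a wooden board 170 mm from hinge to free edge, 210 mm wide (box y), 12 mm thick, about 0.2 kg. 0 = shut on the rim of the box (its upper face then 87.5 mm above the table), 1.57 = upright; it starts open, leaning back past upright, away from the flap. Pushing its outer face (the back, with the yellow panel) towards the box's -x and then down shuts it. A stiff hinge (about 0.26 N m) keeps it wherever it is left; it does not fall by itself.
- flap_hinge (a point): Middle of the flap's hinge line, at box (-72, 0, 58) mm; it lies at the middle of the flap's thickness.
- flap_edge (a point): Middle of the flap's free edge, 115 mm from its hinge, at the middle of its thickness. Axes turn with the flap: x from hinge to free edge, y along the edge, z out of its outer face.
- lid_hinge (a point): Middle of the lid's hinge line, at box (85, 0, 75.5) mm; it lies in the plane of the lid's inner (under) face.
- lid_edge (a point): Middle of the lid's free edge, 170 mm from its hinge, at the middle of its thickness. Axes turn with the lid: x from free edge to hinge, y along the edge, z out of its outer face.
- pack_near: Loose brick of cigars with a paper band, 140 x 80 x 48 mm high, lying beside the box on its -x side. Origin: centre of its underside, x along the cigars. To be left alone.
- bundle_near: Loose bundle of standing cigars, 64 x 48 x 125 mm high, near the box's corner behind the lid. Origin: centre of its underside. To be left alone.
- brush: Loose brush 160 mm long lying on the table beside the box on its +y side, x along it. To be left alone.
- bundle_left: Loose bundle of standing cigars, 80 x 48 x 130 mm high. Origin: centre of its underside. To be left alone.
- jar: Loose closed jar with red cap, 68 mm across, 100 mm high. Origin: centre of its underside. To be left alone.
- pack_left: Loose brick of cigars, 140 x 80 x 32 mm high. Origin: centre of its underside. To be left alone.
- pack_right: Loose brick of cigars, 140 x 80 x 48 mm high. Origin: centre of its underside. To be left alone.

How it is judged:
By the outcome, as a careful person would: the job done as asked, in the order asked, and still so for the second after the job is handed in, with the robot touching nothing.
It also fails if it takes over 51 s, if anything falls off the work surface, if the arm or the gripper's body presses on something with over 40 N, if the wrist force passes 120 N, or if a joint passes its speed limit or range.

ROBOT

A 7-joint arm with a two-finger parallel gripper is mounted at the origin on the work surface. World frame = base frame: x ahead of the robot, y to its left, z up, the work surface at z = 0. Lengths are in m, angles in degrees, forces in N, time in s.
With the tool pointing down it reaches from about 0.425 to 0.875 m from the base axis. Payload 4.7 kg.
Tool frame: the origin (TCP) lies midway between the tips of the shut fingers; the grasp point (between the pads) lies 19 mm behind it; z points along the fingers, y is the line along which they close (so a half turn about z gives the same grasp; the last joint's range is limited). The gripper opens to 87 mm and grips with 3 to 60 N. Pads are 19 mm wide; open, the fingers measure 117 mm over their backs; the gripper's body (75 mm by 190 mm) begins 51 mm behind the grasp point.
Start: joints at [-64.395, 18.392, -4.016, 83.108, 1.295, 78.541, -3.26], TCP at [0.273, 0.59, 0.223] pointing down, gripper open.
Joint ranges: [-163.93, 163.93], [-17.29, 119.83], [-79.2, 71.16], [3.27, 140.29], [-89.18, 269.18], [5.43, 117.66], [-154.24, 154.24]. Speed limits (degrees/s): [147.25, 147.25, 180, 180, 180, 180, 180].

INTERFACE

Orientations are given as [roll, pitch, yaw] about the fixed x, y, z axes, in that order (R = Rz(yaw) Ry(pitch) Rx(roll)).
In Python, from cell import env, viewer, boxes_of, masks_of gives the robot as it stands. The module is installed in compiled form; this text tells all that it offers.
- The arm moves only by the tool apply_moves, never from a script. Its argument "moves" is a list of rows, each a list of 7 numbers: the shift along the tool's x, y, z scaled (see below), then the turn, a rotation vector about the tool's x, y, z scaled (see below), then the opening, from 0 (shut) to 1 (fully open). A call has 1 to 20 rows; each row is the pose to reach, as a shift and turn from the pose commanded when the call began, along the tool's axes at that moment; what a row does not reach only later rows make up. The controller multiplies each number of a shift by 0.2 m and each number of a turn by 1.5 rad. A row lasts 1/10 s, in which the tool goes at most 50 mm and 8.59 degrees, less where a joint would pass 70% of its speed; a pose out of reach is approached as far as the arm can. A call with a number of a shift or a turn outside -1 to 1 is refused whole. A call with a gripper value outside its range is refused whole. The fingers move at their own pace and stop on an object; "grip_force" is the grip in N (left out, the last holds). Time passes only in rows, so rows that repeat a pose let the fingers close. It gives the time, the measured TCP pose, the force, the opening and the grip force at its end, in the units of the state.
- env.get_obs(): the state, without advancing time (a new reading comes with each control period).
- viewer.read_camera(name): name is "scene" or "top" or "wrist"; returns the picture (420x560x3 uint8, red, green, blue); there is no depth.
- viewer.get_calibration(name): a dict with "fov_y" (degrees; the focal length in pixels is half the picture's height over the tangent of half this angle, whatever the lens; pixels are square), "cx", "cy" (the principal point, pixels), "position" and "orientation" of the camera in the world. Camera axes: x right, y up, looking along -z (the intrinsics and any distortion apply to the point x, -y, -z); pixel columns grow to the right and rows downward; lengths in m; the calibration is good to about 2 mm. A picture is of the moment at which its call begins: read the wrist's pose just before it. get_calibration takes no time and is no camera call; for the wrist camera it gives the pose at the moment of the call.
- env.sign_off(): hands the job in; it is judged then, once.
Trained networks look in the newest picture that a camera, given by its name, has taken for a name from the list of things; names that differ only in an ending like _2 or _b are one class to them, and where a whole thing is asked for, a point or a joint stands for the part that bears it (a point fixed in the world has none). Each returns a list of dicts, best first, with "conf" (0 to 1); they miss things now and then, are a little off and sometimes report something else, mostly with a low value. They report only what shows in the picture. A call takes as long as a camera call.
- boxes_of(camera, target): "location" ([column, row] in pixels, amid what is visible of it).
- masks_of(camera, target): "pixels" (420x560 bool, what is visible of it) and "location" ([column, row] in pixels, amid what is visible of it).
The state is a dict: "time_s": time; "qpos": joint angles; "joint_velocities": joint speeds; "effort": joint torques, N m; "tool_pos": TCP position; "tool_rot": TCP orientation; "force": force on the tool from outside, world axes, zero at the start; "wrist_torque": the same for the moment, N m; "grip_width": finger opening in m; "grasp_force": force on a finger pad.
Only numpy, scipy, OpenCV 4.12 (cv2) and the standard library are available. Lean on these libraries where they do the work, as an engineer would, in place of code of your own. Each camera call takes 0.05 s, during which the arm holds its last target. There are 200 camera calls.

## Working session

There is one attempt and no reset: what is moved stays moved. The work goes in short steps, Python scripts to look and compute and a tool call to move; the robot and the scene stay as the last step left them, time stands still between calls to the robot, and variables do not carry over. Pictures are saved under pics/ and viewed, at most 10 in all, crops included, and the job is handed in when it is done.

Besides the shell and the picture viewer there is one more tool, called after ">>>" as a command line: name --pt "numbers of a row" for each row, then --argument value for the rest. apply_moves: Moves the arm, as the interface text tells. Shifts and turns lie within -1 to 1; 1 stands for 0.2 m of shift or 1.5 rad of turn. Its arguments: {"type":"object","properties":{"moves":{"type":"array","items":{"type":"array","items":{"type":"number","minimum":-1,"maximum":1}}},"grip_force":{"type":"number"}},"required":["moves"]}

```bash
mkdir -p pics; cat > h.py <<'E'
import numpy as np, cv2
from cell import env, viewer, boxes_of, masks_of
from scipy.spatial.transform import Rotation as R
E
python3 - <<'E'
from h import *
o=env.get_obs(); print({k:np.round(v,3).tolist() for k,v in o.items()})
for c in ("scene","top"):
    im=viewer.read_camera(c); cv2.imwrite(f"pics/{c}0.png",im[:,:,::-1]); print(c,viewer.get_calibration(c))
    for t in ("box","flap","lid","flap_hinge","flap_edge","lid_hinge","lid_edge","pack_near","bundle_near","brush","bundle_left","jar","pack_left","pack_right"):
        print(t,[(np.round(b["location"]).tolist(),round(b["conf"],2)) for b in boxes_of(c,t)[:2]])
print(env.get_obs()["time_s"])
E
```

```text
{'time_s': 0.0, 'qpos': [-64.395, 18.438, -4.014, 83.176, 1.296, 78.539, -3.259], 'joint_velocities': [-0.011, -0.003, 0.074, 0.011, -0.0, 0.109, -0.013], 'effort': [0.001, -49.128, -0.403, -31.253, -0.064, 0.044, 0.0], 'tool_pos': [0.272, 0.59, 0.221], 'tool_rot': [-179.892, 0.007, 155.204], 'force': [-0.019, -0.54, -0.098], 'wrist_torque': [0.011, 0.033, 0.014], 'grasp_force': 0.0, 'grip_width': 0.087}
scene {'fov_y': 53.8884545638181, 'cx': 283.1492005644218, 'cy': 206.4070168749376, 'position': array([ 1.11774373, -0.46400586,  1.20460124]), 'orientation': array([31.71438562,  0.68177937, 49.23906903])}
box [([302.0, 174.0], 0.63)]
flap [([282.0, 187.0], 0.72), ([388.0, 153.0], 0.23)]
lid [([311.0, 144.0], 0.93)]
flap_hinge [([287.0, 184.0], 0.85)]
flap_edge [([286.0, 186.0], 0.74)]
lid_hinge [([312.0, 142.0], 0.58), ([285.0, 185.0], 0.21)]
lid_edge [([312.0, 142.0], 0.87), ([287.0, 186.0], 0.59)]
pack_near [([270.0, 229.0], 0.81)]
bundle_near [([363.0, 178.0], 0.96)]
brush [([252.0, 173.0], 0.68), ([285.0, 184.0], 0.25)]
bundle_left [([356.0, 129.0], 0.73)]
jar [([387.0, 153.0],
[... 171 characters left out ...]
ion': array([ 0.4595276 , -0.00368074,  1.4726927 ]), 'orientation': array([ 5.49237727e+00,  3.61173108e-02, -8.97035354e+01])}
box [([238.0, 234.0], 0.93)]
flap [([267.0, 226.0], 0.55), ([239.0, 236.0], 0.31)]
lid [([212.0, 240.0], 0.95)]
flap_hinge [([269.0, 224.0], 0.64), ([212.0, 239.0], 0.28)]
flap_edge [([268.0, 225.0], 0.92)]
lid_hinge [([212.0, 239.0], 0.58)]
lid_edge []
pack_near [([303.0, 212.0], 0.75), ([270.0, 276.0], 0.67)]
bundle_near [([189.0, 187.0], 0.74), ([139.0, 197.0], 0.27)]
brush [([270.0, 277.0], 0.73), ([211.0, 238.0], 0.19)]
bundle_left [([145.0, 238.0], 0.56), ([238.0, 236.0], 0.32)]
jar [([140.0, 198.0], 0.73)]
pack_left []
pack_right [([448.0, 233.0], 0.84)]
1.5
```

View pics/scene0.png

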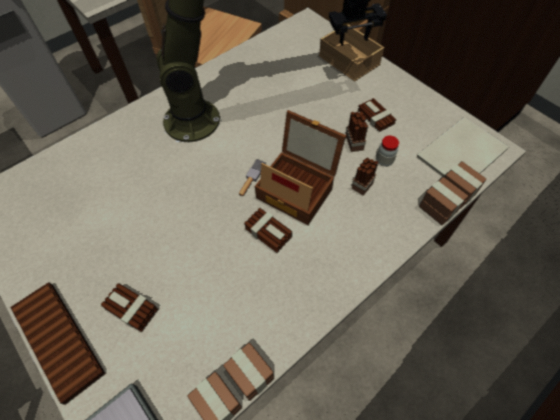

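View pics/top0.png

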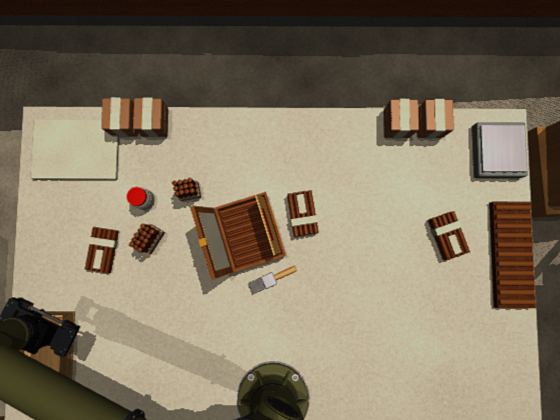

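The scene view shows the box at (302,174), lid open to the right rear and flap upright in front with its red strip at (285,184). In the top view the box is at (238,234), with its +x (lid) side towards image left, which is world +y. The brush is below, pack_near is at (303,212) and bundle_near at (187,188). I'll zoom in for corner picking.

```bash
python3 - <<'E'
import cv2,numpy as np
a=cv2.imread("pics/top0.png")[180:290,180:300]; b=cv2.imread("pics/scene0.png")[100:230,240:360]
f=lambda x,s:cv2.resize(x,None,fx=s,fy=s,interpolation=cv2.INTER_CUBIC)
def grid(im,s,x0,y0):
    im=f(im,s)
    for k in range(0,im.shape[1],20*s//2*1): 
        cv2.putText(im,str(x0+k//s),(k,8),0,.3,(0,255,255),1); im[::4,k]=(0,255,255)
    for k in range(0,im.shape[0],20*s//2): 
        cv2.putText(im,str(y0+k//s),(0,k+8),0,.3,(255,255,0),1); im[k,::4]=(255,255,0)
    return im
A=grid(a,5,180,180);
cv2.imwrite("pics/ta.png",A); cv2.imwrite("pics/sa.png",grid(b,4,240,100))
E
```

```text
(no output)
```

View pics/ta.png

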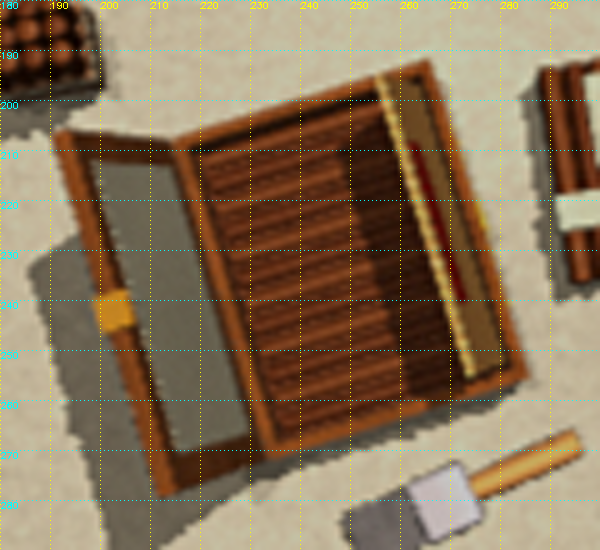

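View pics/sa.png

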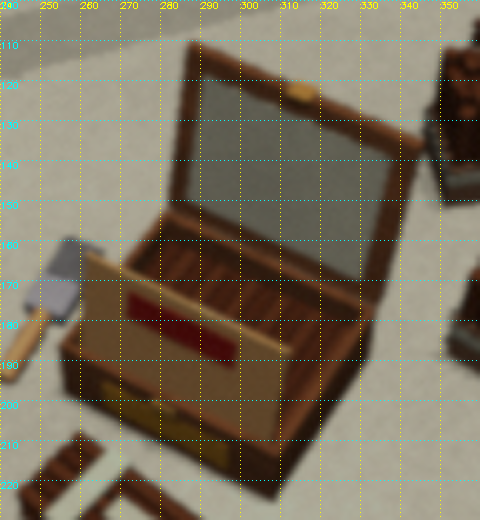

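The zooms show clear rim corners, the flap's top edge and the lid's free-edge corners in both views. I'll fit the box pose and both joint angles to them.

```bash
cat >> h.py <<'E'
def proj(c,P):
    k=CAL[c]; f=210/np.tan(np.radians(k["fov_y"]/2))
    p=(np.atleast_2d(P)-k["position"])@R.from_euler("xyz",k["orientation"],degrees=True).as_matrix()
    return np.c_[k["cx"]+f*p[:,0]/-p[:,2], k["cy"]+f*p[:,1]/p[:,2]]
CAL={c:viewer.get_calibration(c) for c in("scene","top","wrist")}
def ray(c,uv,z):
    k=CAL[c]; f=210/np.tan(np.radians(k["fov_y"]/2))
    d=R.from_euler("xyz",k["orientation"],degrees=True).apply([(uv[0]-k["cx"])/f,-(uv[1]-k["cy"])/f,-1])
    return k["position"]+d*(z-k["position"][2])/d[2]
def flap(y,a,s=.115,t=0): return [-.072+s*np.cos(a)-t*np.sin(a),y,.058+s*np.sin(a)+t*np.cos(a)]
def lid(y,a,s=.170,t=.006): return [.085-s*np.cos(a)+t*np.sin(a),y,.0755+s*np.sin(a)+t*np.cos(a)]
def b2w(p,q): return R.from_euler("z",p[2]).apply(np.atleast_2d(q))+[p[0],p[1],0]
E
cat > fit.py <<'E'
from h import *
from scipy.optimize import least_squares
def pts(a,b):
    A=[-.085,-.105,.075];B=[-.085,.105,.075];C=[.085,.105,.075];D=[.085,-.105,.075]
    return [("top",D,216,207.6),("top",A,266.4,192),("top",B,285.4,255.4),("top",C,233,271),
     ("top",flap(-.092,a),256.5,195.5),("top",flap(.092,a),274.5,255),("top",lid(-.105,b),193,206.3),("top",lid(.105,b),213.5,278),
     ("scene",lid(.105,b),288,111),("scene",lid(-.105,b),345,137),("scene",flap(.092,a),260.5,164),("scene",flap(-.092,a),313,188),
     ("scene",B,255,186.5),("scene",A,307,213.5),("scene",[-.085,-.105,0],308,225),("scene",D,333,178)]
def res(p): return np.array([proj(c,b2w(p,q))[0]-[u,v] for c,q,u,v in pts(p[3],p[4])])
s=least_squares(lambda p:res(p).ravel(),[.45,.1,1.9,1.5,1.9],loss="soft_l1")
print(s.x,np.degrees(s.x[2:])); print(np.round(res(s.x),1).tolist())
for t,uv,z in(("bundle_near",(189,187),.12),("bundle_left",(145,238),.125),("jar",(140,198),.1),("pack_near",(303,212),.048),("brush",(270,277),.01)):
    w=ray("top",uv,z); print(t,w.round(3),R.from_euler("z",-s.x[2]).apply(w-[s.x[0],s.x[1],0]).round(3))
E
python3 fit.py
```

```text
[0.52759861 0.07207491 1.86693776 1.39250149 1.77296403] [106.9676545   79.78445808 101.58335591]
[[-1.5, -1.2], [0.1, -1.0], [0.4, -0.1], [0.2, 0.2], [-0.2, -1.5], [-0.2, -0.5], [-0.4, -1.9], [0.0, -0.1], [-1.7, -1.0], [-0.4, -0.8], [-0.3, -1.7], [-2.3, -0.2], [-1.9, -1.2], [0.6, 0.5], [-1.3, 0.5], [0.3, -1.0]]
bundle_near [0.658 0.257 0.12 ] [ 0.139 -0.178  0.12 ]
bundle_left [0.502 0.384 0.125] [ 0.306 -0.066  0.125]
jar [0.626 0.411 0.1  ] [ 0.296 -0.193  0.1  ]
pack_near [ 0.59  -0.095  0.048] [-0.178 -0.011  0.048]
brush [0.382 0.009 0.01 ] [-0.017  0.158  0.01 ]
```

>>> apply_moves --pt "0 0 -0.75 0 0 0.56 0" --pt "0 0 -0.75 0 0 0.56 0" --pt "0 0 -0.75 0 0 0.56 0" --pt "0 0 -0.75 0 0 0.56 0" --pt "0 0 -0.75 0 0 0.56 0" --pt "0 0 -0.75 0 0 0.56 0" --pt "0 0 -0.75 0 0 0.56 0"

```text
time_s: 2.2
tool_pos: [0.2726, 0.5901, 0.3727]
tool_rot: [180.0, -0.0, 107.1]
force: [0.3, 1.2, 0.2]
grip_width: 0.0388
grasp_force: 0.0
```

Now move along box −x (tool −x) by 0.685 m in stages.

>>> apply_moves --pt "-1 0.46 0 0 0 0 0" --pt "-1 0.46 0 0 0 0 0" --pt "-1 0.46 0 0 0 0 0" --pt "-1 0.46 0 0 0 0 0" --pt "-1 0.46 0 0 0 0 0"

```text
time_s: 2.7
tool_pos: [0.424, 0.4204, 0.3732]
tool_rot: [179.9, 0.1, 106.7]
force: [0.3, 0.3, -0.7]
grip_width: 0.0023
grasp_force: 0.0
```

>>> apply_moves --pt "-1 0 0 0 0 0 0" --pt "-1 0 0 0 0 0 0" --pt "-1 0 0 0 0 0 0" --pt "-1 0 0 0 0 0 0" --pt "-1 0 0 0 0 0 0"

```text
time_s: 3.2
tool_pos: [0.4813, 0.2256, 0.3738]
tool_rot: [179.9, 0.2, 106.4]
force: [-0.0, -0.1, -0.2]
grip_width: 0.0004
grasp_force: 0.0
```

>>> apply_moves --pt "-1 0 0 0 0 0 0" --pt "-1 0 0 0 0 0 0" --pt "-1 0 0 0 0 0 0" --pt "-1 0 0 0 0 0 0" --pt "-1 0 0 0 0 0 0"

```text
time_s: 3.7
tool_pos: [0.5379, 0.0343, 0.3732]
tool_rot: [180.0, 0.2, 106.4]
force: [0.3, -0.3, -0.5]
grip_width: -0.0
grasp_force: 0.0
```

>>> apply_moves --pt "-0.45 0 0 0 0 0 0" --pt "-0.45 0 0 0 0 0 0" --pt "-0.45 0 0 0 0 0 0" --pt "-0.45 0 0 0 0 0 0"

```text
time_s: 4.1
tool_pos: [0.5632, -0.043, 0.3725]
tool_rot: [-180.0, -0.0, 107.0]
force: [-0.5, 0.8, -0.3]
grip_width: 0.0005
grasp_force: 0.0
```

```bash
cat > st.py <<'E'
from h import *
import sys
P=[0.5276,0.0721,1.8669]
o=env.get_obs(); w=np.array(o["tool_pos"])
print("t",o["time_s"],"box tcp",R.from_euler("z",-P[2]).apply(w-[P[0],P[1],0]).round(4),"yaw err",o["tool_rot"],np.degrees(P[2]),"F",np.round(o["force"],1))
if len(sys.argv)>1:
    c=sys.argv[2] if len(sys.argv)>2 else "wrist"
    im=viewer.read_camera(c)
    if len(sys.argv)>3: x0,x1,y0,y1=map(int,sys.argv[3].split(",")); im=cv2.resize(im[y0:y1,x0:x1],None,fx=4,fy=4,interpolation=cv2.INTER_CUBIC)
    cv2.imwrite(f"pics/{sys.argv[1]}.png",im[:,:,::-1])
E
python3 st.py w1; python3 - <<'E'
from h import *
P=[0.5276,0.0721,1.8669]
im=cv2.imread("pics/w1.png")
for q in ([-.085,-.105,.075],[-.085,.105,.075],[.085,.105,.075],[.085,-.105,.075],flap(-.092,1.3925),flap(.092,1.3925),lid(.105,1.773),lid(-.105,1.773)):
    u=proj("wrist",b2w(P,q))[0].round().astype(int); print(u); cv2.circle(im,tuple(map(int,u)),3,(255,0,255),1)
cv2.imwrite("pics/w1.png",im)
E
```

```text
t 4.1 box tcp [-0.1204 -0.0005  0.3725] yaw err [-1.79992564e+02 -2.24241383e-02  1.07030254e+02] 106.96549077297338 F [-0.5  0.8 -0.3]
[357 144]
[195 144]
[187  -2]
[365  -1]
[367 117]
[184 117]
[ 125 -147]
[ 427 -145]
```

View pics/w1.png

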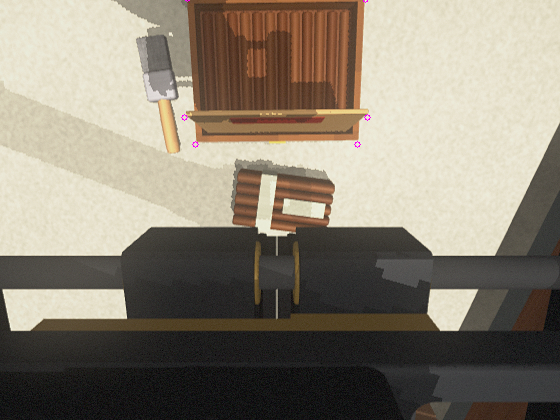

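The projected fit sits within about 3 mm of the seen rim corners (e.g. 357,144) and the flap edge at row ~112. Next I descend behind the flap and fold it along an arc.

>>> apply_moves --pt "0 0 1 0 0 0 0" --pt "0 0 1 0 0 0 0" --pt "0 0 1 0 0 0 0" --pt "0 0 1 0 0 0 0" --pt "0 0 1 0 0 0 0" --pt "0 0 1 0 0 0 0"

```text
time_s: 4.75
tool_pos: [0.5633, -0.0408, 0.1733]
tool_rot: [-180.0, -0.0, 107.2]
force: [0.2, 0.0, 0.3]
grip_width: 0.0005
grasp_force: 0.0
```

>>> apply_moves --pt "0 0 0.16 0 0 0 0" --pt "0.1 0 0.16 0 0 0 0" --pt "0.2 0 0.16 0 0 0 0" --pt "0.25 0 0.16 0 0 0 0" --pt "0.29 0 0.16 0 0 0 0" --pt "0.35 0 0.18 0 0 0 0" --pt "0.4 0 0.2 0 0 0 0" --pt "0.45 0 0.23 0 0 0 0" --pt "0.49 0 0.26 0 0 0 0" --pt "0.53 0 0.3 0 0 0 0" --pt "0.56 0 0.35 0 0 0 0" --pt "0.58 0 0.4 0 0 0 0" --pt "0.6 0 0.45 0 0 0 0" --pt "0.61 0 0.48 0 0 0 0" --pt "0.62 0 0.52 0 0 0 0" --pt "0.62 0 0.54 0 0 0 0" --pt "0.62 0 0.55 0 0 0 0" --pt "0.62 0 0.55 0 0 0 0"

```text
time_s: 6.55
tool_pos: [0.5268, 0.0758, 0.0624]
tool_rot: [-180.0, 0.0, 107.1]
force: [0.3, 1.6, 0.2]
grip_width: 0.0005
grasp_force: 0.0
```

```bash
python3 st.py s2 scene 220,380,90,240
```

```text
t 6.55 box tcp [ 0.0038 -0.0003  0.0624] yaw err [-1.79986724e+02  4.67268094e-03  1.07058430e+02] 106.96549077297338 F [0.3 1.6 0.2]
```

View pics/s2.png

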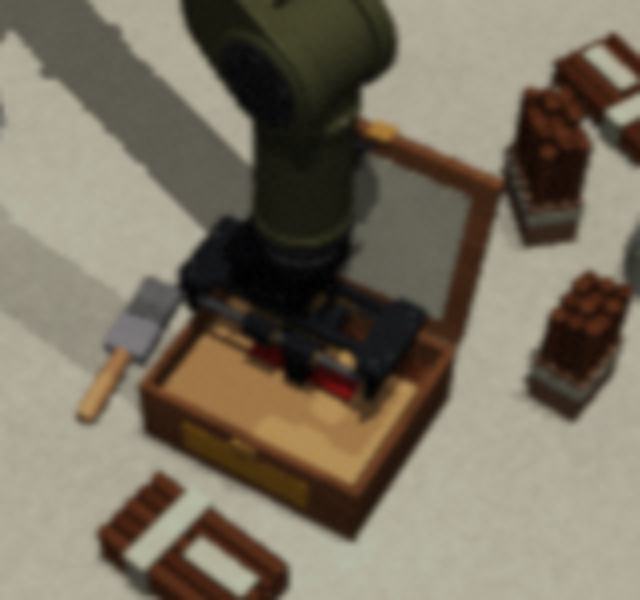

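The flap is nearly flat in the box, with the red strip at about (300,370) in the crop. I'll press it the last few mm and watch the force.

>>> apply_moves --pt "0 0 0.01 0 0 0 0" --pt "0 0 0.015 0 0 0 0" --pt "0 0 0.02 0 0 0 0" --pt "0 0 0.02 0 0 0 0"

```text
time_s: 7.0
tool_pos: [0.5274, 0.076, 0.0607]
tool_rot: [179.9, -0.0, 107.1]
force: [-5.5, -0.2, 12.8]
grip_width: 0.0008
grasp_force: 6.6
```

>>> apply_moves --pt "0 0 -0.2 0 0 0 0" --pt "0 0 -0.5 0 0 0 0" --pt "0 0 -1 0 0 0 0" --pt "0 0 -1 0 0 0 0" --pt "0 0 -1 0 0 0 0" --pt "0 0 -1 0 0 0 0"

```text
time_s: 7.6
tool_pos: [0.5281, 0.0762, 0.261]
tool_rot: [179.7, -0.0, 107.1]
force: [-0.1, -0.7, -1.0]
grip_width: 0.0002
grasp_force: 0.0
```

>>> apply_moves --pt "0 0 -0.6 0 0 0 0" --pt "0 0 -0.6 0 0 0 0" --pt "0 0 -0.6 0 0 0 0" --pt "0 -0.05 -0.6 0 0 0 0" --pt "1 -0.1 -0.6 0 0 0 0" --pt "1 -0.1 -0.6 0 0 0 0" --pt "1 -0.1 -0.6 0 0 0 0" --pt "1 -0.1 -0.6 0 0 0 0" --pt "1 -0.1 -0.6 0 0 0 0" --pt "1 -0.1 -0.6 0 0 0 0"

```text
time_s: 8.6
tool_pos: [0.4473, 0.262, 0.3754]
tool_rot: [-179.7, 0.1, 107.3]
force: [1.1, -0.5, -1.6]
grip_width: 0.0003
grasp_force: 0.0
```

```bash
python3 st.py s3 scene 220,380,90,240; python3 - <<'E'
from h import *
im=viewer.read_camera("top"); cv2.imwrite("pics/t3.png",im[:,:,::-1])
E
```

```text
t 8.6 box tcp [0.205  0.0214 0.3754] yaw err [-1.79725816e+02  1.39851813e-01  1.07271793e+02] 106.96549077297338 F [ 1.1 -0.5 -1.6]
```

View pics/s3.png

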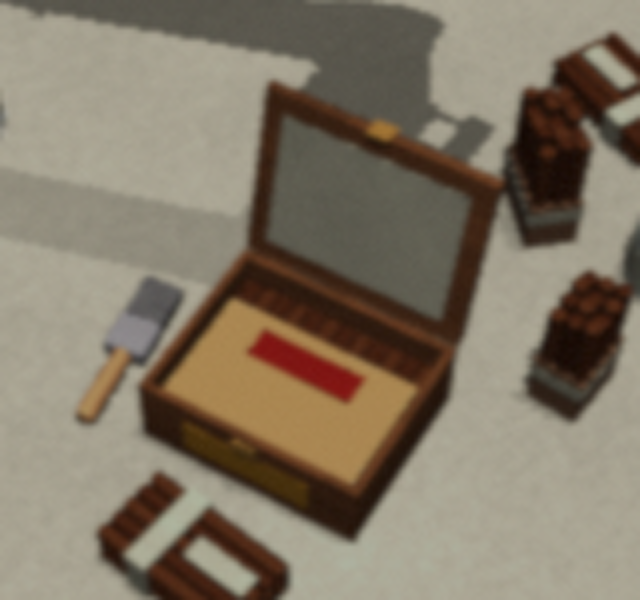

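The flap lies flat (red strip at crop (305,367)); the lid, box and neighbours haven't moved. Now down behind the lid and push it over.

>>> apply_moves --pt "0 0 0.8 0 0 0 0" --pt "0 0 0.8 0 0 0 0" --pt "0 0 0.8 0 0 0 0" --pt "0 0 0.8 0 0 0 0" --pt "0 0 0.8 0 0 0 0"

```text
time_s: 9.2
tool_pos: [0.4486, 0.2595, 0.2174]
tool_rot: [-179.8, 0.1, 106.9]
force: [-0.2, -0.6, 0.9]
grip_width: 0.0006
grasp_force: 0.0
```

>>> apply_moves --pt "-0.15 0 0 0 0 0 0" --pt "-0.25 0 0 0 0 0 0" --pt "-0.31 0 0 0 0 0 0" --pt "-0.37 0 0 0 0 0 0" --pt "-0.43 0 0 0 0 0 0" --pt "-0.49 0 0 0 0 0 0" --pt "-0.55 0 0 0 0 0 0" --pt "-0.61 0 0 0 0 0 0" --pt "-0.67 0 0.01 0 0 0 0" --pt "-0.73 0 0.025 0 0 0 0" --pt "-0.79 0 0.04 0 0 0 0" --pt "-0.845 0 0.06 0 0 0 0" --pt "-0.9 0 0.09 0 0 0 0" --pt "-0.95 0 0.12 0 0 0 0" --pt "-1 0 0.16 0 0 0 0" --pt "-1 0 0.16 0 0 0 0"

```text
time_s: 10.8
tool_pos: [0.5073, 0.0677, 0.1852]
tool_rot: [-179.9, 0.1, 106.9]
force: [-0.2, -0.3, 0.3]
grip_width: 0.0004
grasp_force: 0.0
```

```bash
python3 st.py s4 scene 220,380,90,240
```

```text
t 10.8 box tcp [0.0017 0.0207 0.1852] yaw err [-1.79870839e+02  7.80782078e-02  1.06922848e+02] 106.96549077297338 F [-0.2 -0.3  0.3]
```

View pics/s4.png

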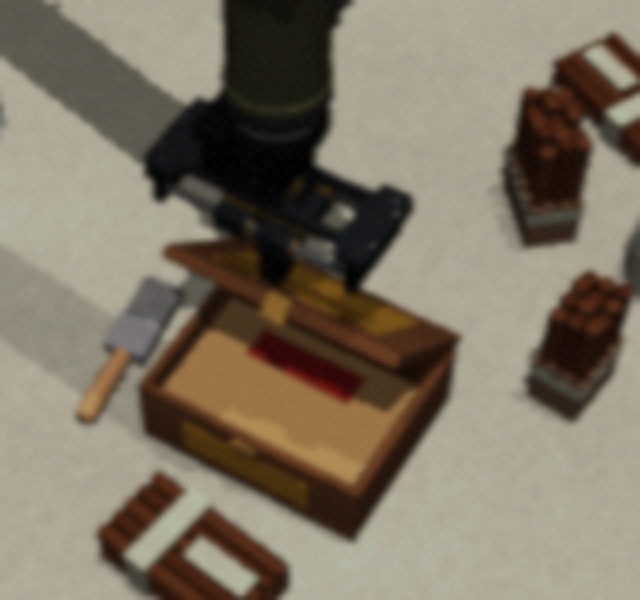

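The lid is at about 45° with the fingertip on its yellow outer panel (crop (275,270)), and the box hasn't moved. I continue the arc.

>>> apply_moves --pt "-0.04 0 0.04 0 0 0 0" --pt "-0.08 0 0.085 0 0 0 0" --pt "-0.125 0 0.135 0 0 0 0" --pt "-0.16 0 0.19 0 0 0 0" --pt "-0.19 0 0.245 0 0 0 0" --pt "-0.21 0 0.3 0 0 0 0" --pt "-0.225 0 0.35 0 0 0 0" --pt "-0.235 0 0.39 0 0 0 0" --pt "-0.24 0 0.42 0 0 0 0" --pt "-0.245 0 0.44 0 0 0 0" --pt "-0.245 0 0.46 0 0 0 0" --pt "-0.245 0 0.47 0 0 0 0" --pt "-0.245 0 0.475 0 0 0 0"

```text
time_s: 12.15
tool_pos: [0.5221, 0.0234, 0.0915]
tool_rot: [180.0, -0.0, 107.1]
force: [0.6, 0.1, 0.8]
grip_width: 0.0004
grasp_force: 0.4
```

>>> apply_moves --pt "0 0 0.01 0 0 0 0" --pt "0 0 0.02 0 0 0 0" --pt "0 0 0.025 0 0 0 0" --pt "0 0 0.03 0 0 0 0" --pt "0 0 0.03 0 0 0 0"

```text
time_s: 12.65
tool_pos: [0.5224, 0.0234, 0.0878]
tool_rot: [180.0, -0.1, 107.1]
force: [-5.4, -1.1, 15.2]
grip_width: 0.0003
grasp_force: 7.7
```

Solid contact at z = 0.0878 with 15 N, so the lid is shut. I draw back upward.

>>> apply_moves --pt "0 0 -0.1 0 0 0 0" --pt "0 0 -0.3 0 0 0 0" --pt "0 0 -0.6 0 0 0 0" --pt "0 0 -1 0 0 0 0" --pt "0 0 -1 0 0 0 0" --pt "0 0 -1 0 0 0 0" --pt "0 0 -1 0 0 0 0"

```text
time_s: 13.35
tool_pos: [0.5225, 0.0236, 0.2863]
tool_rot: [179.9, -0.0, 107.1]
force: [-0.1, -0.0, -0.8]
grip_width: 0.0004
grasp_force: 0.0
```

>>> apply_moves --pt "0 -0.8 -0.5 0 0 0 0" --pt "0 -0.8 -0.5 0 0 0 0" --pt "0 -0.8 -0.5 0 0 0 0" --pt "0 -0.8 -0.5 0 0 0 0" --pt "0 -0.8 -0.5 0 0 0 0" --pt "0 -0.8 -0.5 0 0 0 0"

```text
time_s: 13.95
tool_pos: [0.3741, -0.0227, 0.383]
tool_rot: [179.8, -0.0, 107.1]
force: [-0.9, -1.3, 0.9]
grip_width: 0.0002
grasp_force: 0.0
```

```bash
python3 st.py s5 scene 220,380,90,240
```

```text
t 13.95 box tcp [-0.0459  0.1745  0.383 ] yaw err [ 1.79784766e+02 -2.09522283e-02  1.07140723e+02] 106.96549077297338 F [-0.9 -1.3  0.9]
```

View pics/s5.png

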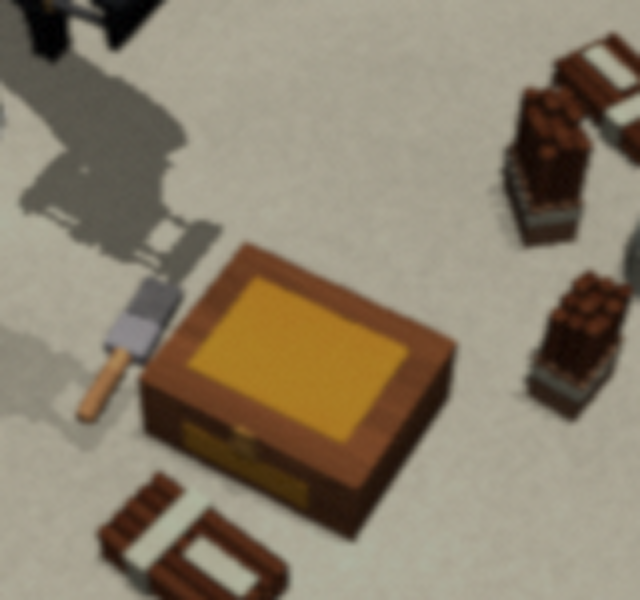

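The lid is fully shut (panel at crop (300,360)), the box and its neighbours are where they were, and the arm is clear.

```bash
python3 -c "
from cell import env
print(env.sign_off())"
```

```text
the job is handed in; nothing more can be done
None
```

I folded the flap flat first and then pushed the lid fully shut, with the box and the things around it still in place and the arm drawn back clear; the job was handed in at about 14 s, but no verdict came back.

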